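# Feel the filed edge of a bracket for burrs

## Task

The L-shaped steel bracket in the drill-press vise has just been filed; feel its top edge for burrs. Put the closed fingertips lightly on the edge at the tip of the short leg and slide them along it, staying in touch all the way, round the bend and on to the far end of the long leg, then lift clear. Touch it only: do not press hard, grip the bracket or shift it in the jaws, and leave the file, brush, jar and tape lying where they are.

Things in the scene. Friction and masses are not known exactly. Their poses are not given: they have to be found in the camera images.
- vise: Grey cast drill-press vise, fixed on the bench. Origin on the bench top under the middle of the 100 mm wide jaws, in the clamping plane. x points from the screw handle to the fixed jaw (T-handle 190 mm out at -x, casting ends 67 mm out at +x), y along the jaws, z up. Jaw tops 70 mm above the bench. Yaw within about 100 degrees of handle-towards-robot (yaw 0).
- bracket: Steel flat bar, 6 mm thick, 65 mm tall, standing on edge, bent to an L, clamped by its long leg; dark faces, bright filed top edge. Origin at its lower edge, mid-jaws, 40 mm above the bench; axes as the vise's. The top edge is level, 105 mm above the bench, 35 mm above the jaws. The rubber-faced jaws let it give 1 mm per 6 N up or down and spring back; along them it slips at 40 N.
- edge_short_tip (a point): Point on the top edge 2 mm in from the tip of the short leg: (46, 87, 65) mm in the bracket's frame. The short leg's centre line is straight along y = 87 mm, from the tip at x = 48 mm to the bend at x = 12 mm.
- edge_bend (a point): Point on the top edge in the middle of the bend: (3.5, 83.5, 65) mm in the bracket's frame. The bend is a quarter circle, centre-line radius 12 mm about x = 12, y = 75 mm.
- edge_long_end (a point): Point on the top edge 2 mm in from the free end of the long leg: (0, -88, 65) mm in the bracket's frame. The long leg's centre line is straight along x = 0, from the bend at y = 75 mm to its end at y = -90 mm.
- file: Flat file with turned wooden handle, about 320 mm long, 26 mm high, lying loose on the bench to one side of the vise. Leave alone.
- brush: Small hand brush with a handle lying loose on the bench to the other side of the vise. Leave alone.
- jar: Glass screw jar with steel cap, 64 mm diameter, 75 mm tall, loose on the bench behind the fixed jaw. Leave alone.
- tape: Roll of tape, 104 mm diameter, 24 mm high, lying flat and loose on the bench behind the fixed jaw. Leave alone.

How it is judged (in metres and radians):
On the way, in this order (a step that is already met when the one before it is completed fails the run):
1. fingertips touch the top edge at the tip of the short leg (contact force between the fingers and bracket above 0.2 N and z of the grasp point in the frame of edge_bend between 0.01 and 0.04 m and horizontal distance between the grasp point and edge_short_tip below 0.014 m), for 0.1 s.
2. fingertips touch the edge half way along the short leg (contact force between the fingers and bracket above 0.2 N and z of the grasp point in the frame of edge_bend between 0.01 and 0.04 m and x of the grasp point in the frame of bracket between 0.011 and 0.03 m and y of the grasp point in the frame of bracket between 0.075 and 0.099 m), for 0.1 s.
3. fingertips touch the edge at the bend (contact force between the fingers and bracket above 0.2 N and z of the grasp point in the frame of edge_bend between 0.01 and 0.04 m and x of the grasp point in the frame of bracket between -0.012 and 0.0105 m and y of the grasp point in the frame of bracket between 0.069 and 0.099 m), for 0.1 s.
4. fingertips touch the edge of the long leg, stretch 1 of 6 from the bend (contact force between the fingers and bracket above 0.2 N and z of the grasp point in the frame of edge_bend between 0.01 and 0.04 m and x of the grasp point in the frame of bracket between -0.012 and 0.012 m and y of the grasp point in the frame of bracket between 0.046 and 0.066 m), for 0.1 s.
5. fingertips touch the edge of the long leg, stretch 2 of 6 from the bend (contact force between the fingers and bracket above 0.2 N and z of the grasp point in the frame of edge_bend between 0.01 and 0.04 m and x of the grasp point in the frame of bracket between -0.012 and 0.012 m and y of the grasp point in the frame of bracket between 0.023 and 0.043 m), for 0.1 s.
6. fingertips touch the edge of the long leg, stretch 3 of 6 from the bend (contact force between the fingers and bracket above 0.2 N and z of the grasp point in the frame of edge_bend between 0.01 and 0.04 m and x of the grasp point in the frame of bracket between -0.012 and 0.012 m and y of the grasp point in the frame of bracket between 0 and 0.02 m), for 0.1 s.
7. fingertips touch the edge of the long leg, stretch 4 of 6 from the bend (contact force between the fingers and bracket above 0.2 N and z of the grasp point in the frame of edge_bend between 0.01 and 0.04 m and x of the grasp point in the frame of bracket between -0.012 and 0.012 m and y of the grasp point in the frame of bracket between -0.023 and -0.003 m), for 0.1 s.
8. fingertips touch the edge of the long leg, stretch 5 of 6 from the bend (contact force between the fingers and bracket above 0.2 N and z of the grasp point in the frame of edge_bend between 0.01 and 0.04 m and x of the grasp point in the frame of bracket between -0.012 and 0.012 m and y of the grasp point in the frame of bracket between -0.046 and -0.026 m), for 0.1 s.
9. fingertips touch the edge of the long leg, stretch 6 of 6 from the bend (contact force between the fingers and bracket above 0.2 N and z of the grasp point in the frame of edge_bend between 0.01 and 0.04 m and x of the grasp point in the frame of bracket between -0.012 and 0.012 m and y of the grasp point in the frame of bracket between -0.069 and -0.049 m), for 0.1 s.
10. fingertips touch the edge at the far end of the long leg (contact force between the fingers and bracket above 0.2 N and z of the grasp point in the frame of edge_bend between 0.01 and 0.04 m and horizontal distance between the grasp point and edge_long_end below 0.014 m), for 0.1 s.
At the end, for the whole second after the job is handed in: The top edge was stroked in order, touching (over 0.2 N) within 12 mm of its centre line in every stretch of about 23 mm from short tip round the bend to long end; the bracket is within 4 mm, and file, brush, jar and tape lie still within 20 mm, of where they were (distance of each of edge_long_end, edge_short_tip from where it was at the start of the episode below 0.004 m and distance of each of file, brush, jar, tape from where it was at the start of the episode below 0.02 m and linear speed of each of file, brush, jar, tape below 0.02 m/s).
It fails at once if the bracket is pressed or gripped hard (over 20 N) (contact force between any of the fingers, the arm and bracket above 20 N).
It fails at once if the bracket is shifted or pulled up in the jaws by more than 4 mm (distance of any of edge_long_end, edge_short_tip from where it was at the start of the episode above 0.004 m).
It fails at once if the file, brush, jar or tape is moved by more than 20 mm (distance of any of file, brush, jar, tape from where it was at the start of the episode above 0.02 m).
It also fails if it takes over 61 s, if anything falls off the work surface, if the arm or the gripper's body presses on something with over 40 N, if the wrist force passes 120 N, or if a joint passes its speed limit or range.

## Robot

A 6-joint arm with a two-finger parallel gripper is mounted at the origin on the work surface. World frame = base frame: x ahead of the robot, y to its left, z up, the work surface at z = 0. Lengths are in m, angles in degrees, forces in N, time in s.
With the tool pointing down it reaches from about 0.4 to 0.825 m from the base axis. Payload 7 kg.
Tool frame: the origin (TCP) lies midway between the tips of the shut fingers; the grasp point (between the pads) lies ctrl.grasp_offset behind it (ctrl.grasp_offset is the distance from the TCP to the grasp point, in m); z points along the fingers, y is the line along which they close (so a half turn about z gives the same grasp; the last joint's range is limited). The gripper opens to 88 mm and grips with 3 to 60 N. Pads are 19 mm wide; open, the fingers measure 130 mm over their backs; the gripper's body (78 mm by 193 mm) begins 47 mm behind the grasp point.
Start: joints at [88.299, 20.546, 0.682, 0, -70.136, -16.507], TCP at [0.211, 0.641, 0.227] pointing down, gripper open.
Joint ranges: [-176.03, 176.03], [-82.01, 121.73], [-58.28, 71.71], [-173.87, 95.51], [-174.79, -0.11], [-173.66, 173.66]. Speed limits (degrees/s): [136.94, 136.94, 172.46, 180, 180, 180].

## Interface

Orientations are given as [roll, pitch, yaw] about the fixed x, y, z axes, in that order (R = Rz(yaw) Ry(pitch) Rx(roll)).
In Python, from plant import ctrl gives the robot as it stands. The module is installed in compiled form; this text tells all that it offers.
- The arm moves only by the tool send_rows, never from a script. Its argument "increments" is a list that holds one entry, the list of rows, each a list of 4 numbers: the shift along the world's x, y, z normalised to -1 to 1, where 1 is 0.2 m, then the turn about the world's z normalised to -1 to 1, where 1 is 1.5 rad. In form: [[[x, y, z, roll], ...]]. A call has 1 to 12 rows; each row is the pose to reach, as a shift and turn from the pose commanded when the call began; what a row does not reach only later rows make up. A row lasts 1/8 s, in which the tool goes at most 62.5 mm and 10.7 degrees, less where a joint would pass 70% of its speed; a pose out of reach is approached as far as the arm can. A call with a number of a shift or a turn outside -1 to 1 is refused whole. A call with a gripper value outside its range is refused whole. "jaw" is the opening, from 0 (shut) to 1 (fully open), set as the call begins (left out, the last holds). The fingers move at their own pace and stop on an object; the grip force is fixed at half the most. Time passes only in rows, so rows that repeat a pose let the fingers close. It gives the time, the measured TCP pose, the force, the opening and the grip force at its end, in the units of the state.
- ctrl.get_obs(): the state, without advancing time (a new reading comes with each control period).
- ctrl.snapshot(name): name is "side" or "top"; returns the picture (384x512x3 uint8, red, green, blue); there is no depth.
- ctrl.calibration(name): a dict with "mtx" (3x3 intrinsics, pixels), "eye" and "attitude" of the camera in the world. Camera axes: x right, y up, looking along -z (the intrinsics and any distortion apply to the point x, -y, -z); pixel columns grow to the right and rows downward; lengths in m; the calibration is good to about 2 mm. A picture is of the moment at which its call begins. calibration takes no time and is no camera call.
- ctrl.close_job(): hands the job in; it is judged then, once.
Trained networks look in the newest picture that a camera, given by its name, has taken for a name from the list of things; names that differ only in an ending like _2 or _b are one class to them, and where a whole thing is asked for, a point or a joint stands for the part that bears it (a point fixed in the world has none). Each returns a list of dicts, best first, with "conf" (0 to 1); they miss things now and then, are a little off and sometimes report something else, mostly with a low value. They report only what shows in the picture. A call takes as long as a camera call.
- ctrl.trace(thing, camera): "mask" (384x512 bool, what is visible of it) and "bbox" ([left, top, right, bottom] in pixels, round what is visible of it).
- ctrl.spot_point(thing, camera): "pixel" ([row, column] in pixels: a listed point, or the origin of a listed thing).
The state is a dict: "clock": time; "joint_pos": joint angles; "qvel": joint speeds; "tau": joint torques, N m; "tool_pos": TCP position; "orientation": TCP orientation; "force": force on the tool from outside, world axes, zero at the start; "moment": the same for the moment, N m; "opening": finger opening in m; "gripper_force": force on a finger pad.
Only numpy, scipy, OpenCV 4.12 (cv2) and the standard library are available. Lean on these libraries where they do the work, as an engineer would, in place of code of your own. Each camera call takes 0.05 s, during which the arm holds its last target. There are 200 camera calls.

## Working session

There is one attempt and no reset: what is moved stays moved. The work goes in short steps, Python scripts to look and compute and a tool call to move; the robot and the scene stay as the last step left them, time stands still between calls to the robot, and variables do not carry over. Pictures are saved under pics/ and viewed, at most 10 in all, crops included, and the job is handed in when it is done.

Besides the shell and the picture viewer there is one more tool, called after ">>>" as name(argument=value, ...), one argument or row to a line, values as JSON. send_rows: Moves the arm, as the interface text tells. Its arguments: {"type":"object","properties":{"increments":{"type":"array"},"jaw":{"type":"number"}},"required":["increments"]}

```bash
mkdir -p pics
cat > h.py <<'E'
import numpy as np, cv2
from plant import ctrl
E
python3 - <<'E'
from h import *
o=ctrl.get_obs();print({k:o[k] for k in('clock','tool_pos','orientation','force','opening')},ctrl.grasp_offset)
ims=[]
for c in('top','side'):
    im=ctrl.snapshot(c);cv2.imwrite(f'pics/{c}.png',im[:,:,::-1])
    print(c,ctrl.calibration(c))
    for t in('edge_short_tip','edge_bend','edge_long_end','vise','bracket','jar','tape','file','brush'):
        print(t,[(np.round(d['pixel'],1).tolist(),round(d['conf'],2)) for d in ctrl.spot_point(t,c)])
E
```

```text
{'clock': 0.0, 'tool_pos': array([0.21078398, 0.640711  , 0.22559125]), 'orientation': array([ 1.79901760e+02, -7.47787271e-03, -1.82157832e+01]), 'force': array([-0.31188797,  0.24221911, -0.16784374]), 'opening': 0.08776197765417097} 0.0188
top {'mtx': array([[422.11224321,   0.        , 249.65534975],
       [  0.        , 422.11224321, 187.23280881],
       [  0.        ,   0.        ,   1.        ]]), 'eye': array([0.51504665, 0.02165277, 0.86285383]), 'attitude': array([  5.40142962,   2.20114727, -89.28609688])}
edge_short_tip [([186.1, 272.0], 0.8)]
edge_bend [([203.1, 286.9], 0.56)]
edge_long_end [([158.1, 369.7], 0.97)]
vise [([188.3, 319.9], 0.69), ([149.4, 387.9], 0.46)]
bracket [([183.6, 323.4], 0.94)]
jar [([122.2, 315.5], 0.68)]
tape [([148.4, 258.1], 0.83)]
file [([148.6, 386.8], 0.62)]
brush [([251.3, 271.8], 0.87)]
side {'mtx': array([[393.40932487,   0.        , 257.34971715],
       [  0.        , 393.40932487, 181.92194522],
       [  0.        ,   0.        ,   1.        ]]), 'eye': array([0.44618846, 0.57316272, 0.49585582]), 'attitude': array([  53.60549513,    1.39963582, -165.26050534])}
edge_short_tip [([214.7, 218.4], 0.63), ([163.9, 267.9], 0.59)]
edge_bend [([159.3, 287.0], 0.59)]
edge_long_end [([118.0, 261.9], 0.94)]
vise [([179.6, 274.9], 0.71)]
bracket [([164.0, 276.2], 0.98)]
jar [([172.7, 208.4], 0.7), ([182.7, 272.7], 0.36), ([118.2, 259.6], 0.21)]
tape [([212.4, 215.1], 0.74)]
file [([145.5, 251.7], 0.67)]
brush [([219.4, 328.6], 0.89)]
```

```bash
cat >> h.py <<'E'
from scipy.spatial.transform import Rotation as R
from scipy.optimize import least_squares
def proj(P,c):
    k=ctrl.calibration(c);A=R.from_euler('xyz',k['attitude'],degrees=True).as_matrix()
    p=(np.asarray(P,float)-k['eye'])@A; p=p*[1,-1,-1]; q=p@k['mtx'].T; return q[:,:2]/q[:,2:]
def unproj(px,c,z):  # px (col,row)
    k=ctrl.calibration(c);A=R.from_euler('xyz',k['attitude'],degrees=True).as_matrix()
    px=np.atleast_2d(px);d=np.c_[px,np.ones(len(px))]@np.linalg.inv(k['mtx']).T*[1,-1,-1]@A.T
    return k['eye']+d*((z-k['eye'][2])/d[:,2])[:,None]
def world(P,q): # bracket xy (m) -> world, q=x,y,yaw
    c,s=np.cos(q[2]),np.sin(q[2]);P=np.asarray(P,float);return P@np.array([[c,s],[-s,c]])+q[:2]
def path():
    a=np.linspace(np.pi/2,np.pi,12)
    return np.r_[np.c_[np.linspace(.048,.0125,15),np.full(15,.087)],np.c_[.012+.012*np.cos(a),.075+.012*np.sin(a)],np.c_[np.zeros(60),np.linspace(.0745,-.09,60)]]
E
python3 - <<'E'
from h import *
K=np.array([[.046,.087],[.0035,.0835],[0,-.088],[0,0]])
top=np.array([[272,186.1],[286.9,203.1],[369.7,158.1]])
side=np.array([[267.9,163.9],[287,159.3],[261.9,118]])
for c,p in(('top',top),('side',side)): print(c,unproj(p,c,.105).round(4).tolist())
def pr(q,c):
    W=world(K[:3],q); return proj(np.c_[W,np.full(3,.105)],c)
f=lambda q:np.r_[(pr(q,'top')-top).ravel(),(pr(q,'side')-side).ravel()]
r=least_squares(f,[.5,-.1,.4],loss='soft_l1');print(r.x,np.degrees(r.x[2]),r.fun.round(1))
np.save('q.npy',r.x)
for c in('top','side'):
    im=cv2.imread(f'pics/{c}.png');W=world(path(),r.x)
    big=cv2.resize(im,None,fx=3,fy=3,interpolation=cv2.INTER_CUBIC)
    for u in proj(np.c_[W,np.full(len(W),.105)],c): cv2.circle(big,tuple(int(v) for v in (u+.5)*3),1,(0,0,255),-1)
    x0,y0=(200,90) if c=='top' else (160,60)
    cv2.imwrite(f'pics/{c}_fit.png',big[y0*3:y0*3+600,x0*3:x0*3+780])
E
```

```text
top [[0.5888, 0.0114, 0.105], [0.5584, -0.0155, 0.105], [0.6409, -0.1635, 0.105]]
side [[0.5858, 0.0061, 0.105], [0.5556, -0.0161, 0.105], [0.6397, -0.1632, 0.105]]
[ 0.59504967 -0.08848862  0.54578425] 31.271134041111928 [ 0.9 -0.2 -0.1  2.1  0.1  0.1 -2.4  0.9  0.4  0.3 -0.4 -0.1]
```

View pics/top_fit.png

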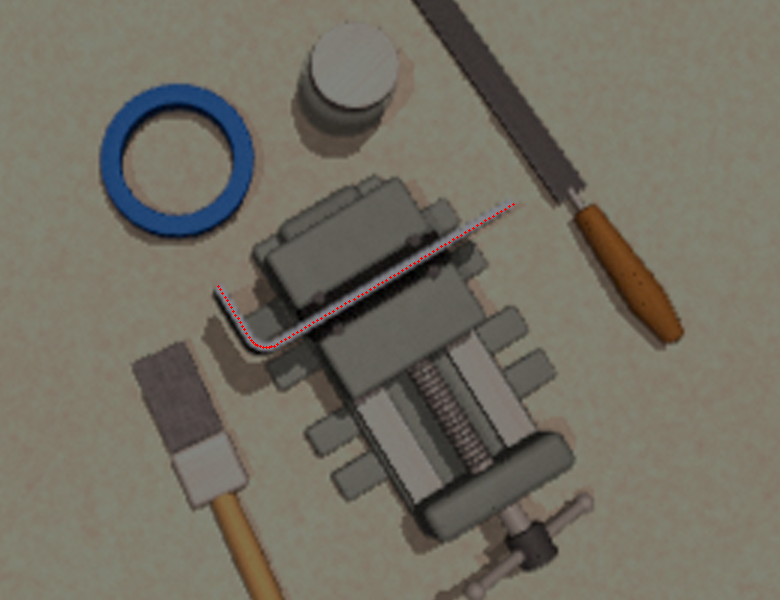

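View pics/side_fit.png

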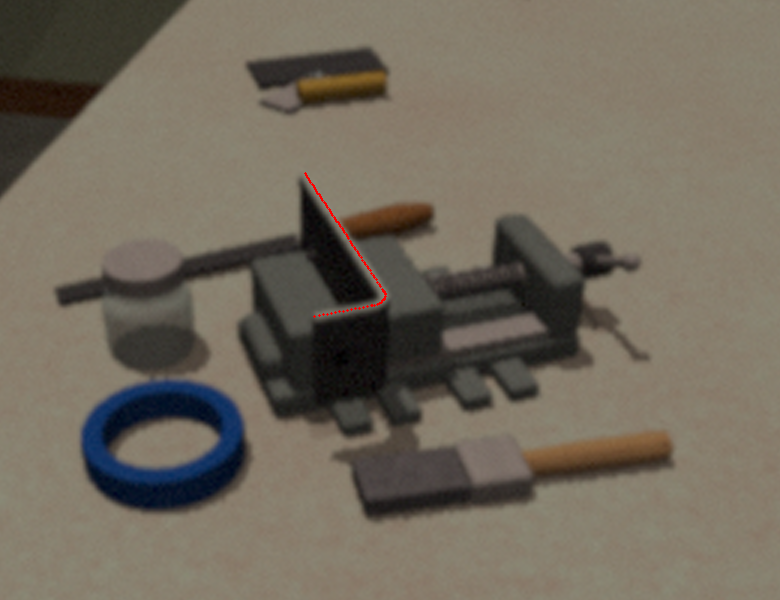

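The fit lands on the bright edge in both views. In the top crop the short tip is near (217,287), the bend near (258,347) and the long end near (513,205). The path is clear above the jar and vise, so I'm moving over the short tip with the jaws shut.

Run:
```python
from h import *
q=np.load('q.npy');print(world([[.046,.087],[.012,.087],[.0035,.0835],[0,.075],[0,-.088]],q).round(4).tolist())
```

```text
[[0.5892, 0.0098], [0.5601, -0.0079], [0.5547, -0.0153], [0.5561, -0.0244], [0.6407, -0.1637]]
```

>>> send_rows(
  increments=[
    [[0.1, -0.3, 0, 0], [0.2, -0.55, 0, 0], [0.3, -0.8, 0, 0], [0.4, -1, 0, 0], [0.4, -1, 0, 0]],
  ],
  jaw=0,
)

```text
clock: 1.62
tool_pos: [0.2918, 0.4388, 0.2274]
orientation: [-179.9, 0.0, -18.3]
force: [0.4, 1.2, 0.7]
opening: 0.0433
gripper_force: 0.0
```

>>> send_rows(
  increments=[
    [[0.15, -0.3, 0, 0], [0.3, -0.55, 0, 0], [0.5, -0.8, 0, 0], [0.7, -1, 0, 0], [0.7, -1, 0, 0]],
  ],
)

```text
clock: 2.25
tool_pos: [0.433, 0.239, 0.2265]
orientation: [180.0, -0.0, -18.5]
force: [-0.3, 0.7, -0.4]
opening: 0.0005
gripper_force: 0.0
```

>>> send_rows(
  increments=[
    [[0.2, -0.3, 0, 0], [0.4, -0.55, 0, 0], [0.6, -0.8, 0, 0], [0.7, -1, 0, 0], [0.7, -1, 0, 0]],
  ],
)

```text
clock: 2.88
tool_pos: [0.5723, 0.0392, 0.2257]
orientation: [179.9, 0.0, -18.4]
force: [-0.1, 0.7, 0.4]
opening: 0.0008
gripper_force: 0.0
```

>>> send_rows(
  increments=[
    [[0.05, -0.08, -0.1, 0], [0.085, -0.147, -0.25, 0], [0.085, -0.147, -0.4, 0], [0.085, -0.147, -0.5, 0], [0.085, -0.147, -0.55, 0], [0.085, -0.147, -0.55, 0], [0.085, -0.147, -0.55, 0]],
  ],
)

```text
clock: 3.75
tool_pos: [0.5886, 0.0124, 0.1175]
orientation: [-180.0, -0.1, -18.2]
force: [0.6, -0.4, 0.6]
opening: 0.0007
gripper_force: 0.0
```

Run:
```python
from h import *
for i in range(3):
    o=ctrl.get_obs();print(o['tool_pos'].round(4),o['force'].round(2))
    im=ctrl.snapshot('side')
cv2.imwrite('pics/s2.png',cv2.resize(im[60:260,160:420],None,fx=3,fy=3,interpolation=cv2.INTER_CUBIC)[:,:,::-1])
```

```text
[0.5886 0.0124 0.1175] [ 0.56 -0.38  0.62]
[0.5886 0.0123 0.1176] [1.25 0.22 0.8 ]
[0.5885 0.0121 0.1176] [-0.47 -0.11 -0.42]
```

View pics/s2.png

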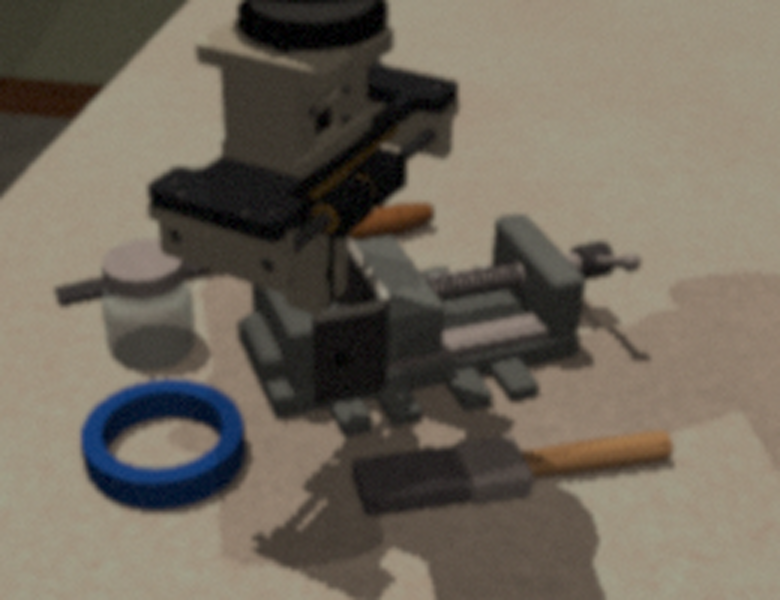

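The shut fingertips, near crop (320,300), are just above the short tip at (313,316). I'll come down in small steps.

>>> send_rows(
  increments=[
    [[0.003, -0.01, -0.02, 0], [0.003, -0.01, -0.04, 0], [0.003, -0.01, -0.055, 0], [0.003, -0.01, -0.055, 0]],
  ],
)

```text
clock: 4.4
tool_pos: [0.5884, 0.0096, 0.1053]
orientation: [180.0, 0.0, -18.2]
force: [0.2, -0.8, 0.2]
opening: 0.0006
gripper_force: 0.1
```

>>> send_rows(
  increments=[
    [[0, 0, -0.005, 0], [0, 0, -0.005, 0]],
  ],
)

```text
clock: 4.65
tool_pos: [0.5885, 0.0097, 0.1048]
orientation: [180.0, -0.0, -18.2]
force: [-1.8, -0.9, 2.1]
opening: 0.0002
gripper_force: 1.5
```

>>> send_rows(
  increments=[
    [[0, 0, -0.005, 0], [0, 0, -0.005, 0]],
  ],
)

```text
clock: 4.9
tool_pos: [0.5885, 0.0097, 0.1041]
orientation: [180.0, -0.0, -18.2]
force: [-2.8, -0.7, 6.4]
opening: 0.0006
gripper_force: 3.3
```

>>> send_rows(
  increments=[
    [[0, 0, 0, 0], [-0.015, -0.009, 0, 0], [-0.03, -0.018, 0, 0], [-0.045, -0.027, 0, 0], [-0.06, -0.036, 0, 0], [-0.07, -0.042, 0, 0], [-0.07, -0.042, 0, 0]],
  ],
)

```text
clock: 5.78
tool_pos: [0.5755, 0.0016, 0.1043]
orientation: [-179.9, -0.1, -18.2]
force: [3.5, 2.3, 5.3]
opening: 0.0005
gripper_force: 2.8
```

>>> send_rows(
  increments=[
    [[-0.01, -0.006, 0, 0], [-0.02, -0.012, 0, 0], [-0.03, -0.018, 0, 0], [-0.04, -0.024, 0, 0], [-0.055, -0.033, 0, 0], [-0.07, -0.043, 0, 0], [-0.07, -0.043, 0, 0]],
  ],
)

```text
clock: 6.65
tool_pos: [0.5614, -0.007, 0.1043]
orientation: [-179.9, -0.1, -18.2]
force: [2.8, 1.9, 4.4]
opening: 0.0003
gripper_force: 2.8
```

>>> send_rows(
  increments=[
    [[-0.01, -0.008, 0, 0], [-0.02, -0.02, 0, 0], [-0.028, -0.031, 0, 0], [-0.031, -0.041, 0, 0], [-0.031, -0.052, 0, 0], [-0.029, -0.063, 0, 0], [-0.027, -0.074, 0, 0], [-0.023, -0.086, 0, 0], [-0.023, -0.086, 0, 0]],
  ],
)

```text
clock: 7.78
tool_pos: [0.5558, -0.0239, 0.1039]
orientation: [-179.9, 0.0, -18.2]
force: [-0.7, 4.4, 8.4]
opening: 0.0005
gripper_force: 3.9
```

>>> send_rows(
  increments=[
    [[0.008, -0.012, 0, 0], [0.016, -0.025, 0, 0], [0.024, -0.038, 0, 0], [0.032, -0.051, 0, 0], [0.04, -0.064, 0, 0], [0.048, -0.077, 0, 0], [0.056, -0.09, 0, 0], [0.064, -0.104, 0, 0], [0.064, -0.104, 0, 0]],
  ],
)

```text
clock: 8.9
tool_pos: [0.5676, -0.0449, 0.1037]
orientation: [-180.0, 0.1, -18.2]
force: [-2.9, 4.9, 9.5]
opening: 0.0005
gripper_force: 4.6
```

>>> send_rows(
  increments=[
    [[0.008, -0.012, 0.003, 0], [0.017, -0.025, 0.003, 0], [0.026, -0.038, 0.003, 0], [0.035, -0.051, 0.003, 0], [0.043, -0.064, 0.003, 0], [0.051, -0.077, 0.003, 0], [0.059, -0.09, 0.003, 0], [0.067, -0.104, 0.003, 0], [0.067, -0.104, 0.003, 0]],
  ],
)

```text
clock: 10.02
tool_pos: [0.5808, -0.0658, 0.104]
orientation: [180.0, 0.1, -18.2]
force: [-3.1, 4.0, 7.4]
opening: 0.0002
gripper_force: 3.7
```

>>> send_rows(
  increments=[
    [[0.008, -0.012, 0, 0], [0.016, -0.025, 0, 0], [0.024, -0.038, 0, 0], [0.032, -0.051, 0, 0], [0.04, -0.064, 0, 0], [0.048, -0.077, 0, 0], [0.056, -0.09, 0, 0], [0.064, -0.104, 0, 0], [0.064, -0.104, 0, 0]],
  ],
)

```text
clock: 11.15
tool_pos: [0.5936, -0.0866, 0.104]
orientation: [180.0, 0.1, -18.2]
force: [-3.0, 3.2, 7.4]
opening: 0.0006
gripper_force: 3.7
```

>>> send_rows(
  increments=[
    [[0.008, -0.012, 0, 0], [0.016, -0.025, 0, 0], [0.024, -0.038, 0, 0], [0.032, -0.051, 0, 0], [0.04, -0.064, 0, 0], [0.048, -0.077, 0, 0], [0.056, -0.09, 0, 0], [0.064, -0.104, 0, 0], [0.064, -0.104, 0, 0]],
  ],
)

```text
clock: 12.28
tool_pos: [0.6063, -0.1073, 0.104]
orientation: [180.0, 0.1, -18.2]
force: [-2.6, 4.6, 7.5]
opening: 0.0004
gripper_force: 3.8
```

>>> send_rows(
  increments=[
    [[0.008, -0.012, 0, 0], [0.016, -0.025, 0, 0], [0.024, -0.038, 0, 0], [0.032, -0.051, 0, 0], [0.04, -0.064, 0, 0], [0.048, -0.077, 0, 0], [0.056, -0.09, 0, 0], [0.064, -0.104, 0, 0], [0.064, -0.104, 0, 0]],
  ],
)

```text
clock: 13.4
tool_pos: [0.6191, -0.1281, 0.104]
orientation: [180.0, 0.2, -18.2]
force: [-2.6, 3.8, 7.9]
opening: 0.0005
gripper_force: 3.8
```

>>> send_rows(
  increments=[
    [[0.008, -0.012, 0, 0], [0.016, -0.025, 0, 0], [0.024, -0.038, 0, 0], [0.032, -0.051, 0, 0], [0.04, -0.064, 0, 0], [0.048, -0.077, 0, 0], [0.056, -0.09, 0, 0], [0.064, -0.104, 0, 0], [0.064, -0.104, 0, 0]],
  ],
)

```text
clock: 14.52
tool_pos: [0.6318, -0.1488, 0.104]
orientation: [180.0, 0.2, -18.2]
force: [-1.2, 4.1, 7.2]
opening: 0.0004
gripper_force: 3.8
```

>>> send_rows(
  increments=[
    [[0.008, -0.012, 0, 0], [0.016, -0.025, 0, 0], [0.024, -0.038, 0, 0], [0.032, -0.051, 0, 0], [0.037, -0.06, 0, 0], [0.042, -0.068, 0, 0], [0.042, -0.068, 0, 0], [0.042, -0.068, 0, 0]],
  ],
)

```text
clock: 15.52
tool_pos: [0.6401, -0.1622, 0.104]
orientation: [180.0, 0.2, -18.2]
force: [-3.3, 4.5, 8.0]
opening: 0.0
gripper_force: 3.8
```

>>> send_rows(
  increments=[
    [[0, 0, 0, 0], [0, 0, 0.03, 0], [0, 0, 0.1, 0], [0, 0, 0.25, 0], [0, 0, 0.4, 0], [0, 0, 0.5, 0], [0, 0, 0.5, 0], [0, 0, 0.5, 0]],
  ],
)

```text
clock: 16.52
tool_pos: [0.6412, -0.1628, 0.2037]
orientation: [-180.0, 0.1, -18.2]
force: [-0.2, 0.1, -0.5]
opening: 0.0002
gripper_force: 0.0
```

Run:
```python
from h import *
o=ctrl.get_obs();print(o['tool_pos'].round(4),o['force'].round(2))
im=ctrl.snapshot('side');cv2.imwrite('pics/s3.png',cv2.resize(im[60:260,160:420],None,fx=3,fy=3)[:,:,::-1])
for t in('edge_short_tip','edge_bend','jar','tape','brush','file'): print(t,[(np.round(d['pixel'],1).tolist(),round(d['conf'],2)) for d in ctrl.spot_point(t,'side')])
```

```text
[ 0.6412 -0.1628  0.2037] [-0.21  0.14 -0.52]
edge_short_tip [([164.3, 266.1], 0.77)]
edge_bend [([158.8, 284.2], 0.8)]
jar [([174.8, 209.3], 0.83)]
tape [([214.0, 213.6], 0.78)]
brush [([219.4, 332.0], 0.6)]
file [([145.1, 251.6], 0.8), ([116.7, 263.1], 0.36)]
```

View pics/s3.png

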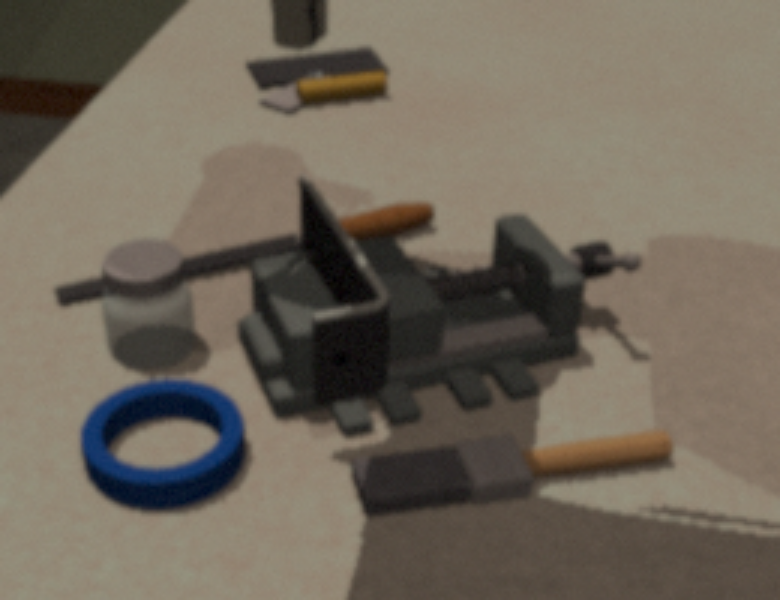

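The fingers are clear, and the bracket (short tip still near crop (313,316)), file, brush, jar and tape look the same as before the stroke. I'm handing the job in.

```bash
python3 -c "
from h import *
print(ctrl.close_job())"
```

```text
the job is handed in; nothing more can be done
None
```

I stroked the bracket's top edge from the short tip, round the bend, to the far end of the long leg, then lifted clear and handed the job in. Vertical force read 4–10 N at each stop, with no sign that the bracket or loose items moved; no verdict was returned.

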